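# Lay the lunch tray to its drawn place mat

## Robot

A 6-joint arm with a two-finger parallel gripper is mounted at the origin on a cart in front of the work surface, level with it; the furniture and walls round the work are solid. World frame = base frame: x ahead of the robot, y to its left, z up, the work surface at z = 0. Lengths are in m, angles in degrees, forces in N, time in s.
With the tool pointing down it reaches from about 0.325 to 0.775 m from the base axis. Payload 9.3 kg.
Tool frame: the origin (TCP) lies midway between the tips of the shut fingers; the grasp point (between the pads) lies 19 mm behind it; z points along the fingers, y is the line along which they close (so a half turn about z gives the same grasp; the last joint's range is limited). The gripper opens to 85 mm and grips with 20 to 120 N. Pads are 22 mm wide; open, the fingers measure 114 mm over their backs; the gripper's body (76 mm by 85 mm) begins 54 mm behind the grasp point. The pads swing forward as they close: fully open they stand 13 mm farther back than shut.
Start: joints at [-8.743, 14.817, 1.232, 76.415, 0, 81.257], TCP at [0.55, -0, 0.231] pointing down, gripper open.
Joint ranges: [-174.27, 174.27], [-52.1, 104.24], [-59.71, 78.15], [-110.17, 111.67], [-87.03, 83.33], [-180, 180]. Speed limits (degrees/s): [127.2, 127.2, 159.86, 180, 180, 180].

## Interface

Orientations are given as [roll, pitch, yaw] about the fixed x, y, z axes, in that order (R = Rz(yaw) Ry(pitch) Rx(roll)).
In Python, from bench import bot gives the robot as it stands. The module is installed in compiled form; this text tells all that it offers.
- The arm moves only by the shell command python3 -m jog 'ROWS' [FORCE]. ROWS is text: rows parted by semicolons, each of 7 numbers parted by spaces: the shift along the tool's x, y, z in cm, then the turn, a rotation vector about the tool's x, y, z in degrees, then the opening, from 0 (shut) to 1 (fully open). A call has 1 to 10 rows; each row is the pose to reach, as a shift and turn from the pose commanded when the call began, along the tool's axes at that moment; what a row does not reach only later rows make up. A row lasts 1/10 s, in which the tool goes at most 50 mm and 8.59 degrees, less where a joint would pass 70% of its speed; a pose out of reach is approached as far as the arm can. A call with a gripper value outside its range is refused whole. The fingers move at their own pace and stop on an object; FORCE is the grip in N (left out, the last holds). Time passes only in rows, so rows that repeat a pose let the fingers close. It gives the time, the measured TCP pose, the force, the opening and the grip force at its end, in the units of the state.
- bot.observe(): the state, without advancing time (a new reading comes with each control period).
- bot.read_camera(name): name is "scene" or "side" or "wrist"; returns the picture (400x640x3 uint8, red, green, blue); there is no depth.
- bot.camera_info(name): a dict with "intrinsics" (3x3 intrinsics, pixels), "D" ([k1, k2, p1, p2, k3] as OpenCV has them; the pictures are not rectified), "R" (3x3) and "t" (3): a world point X has camera coordinates R X + t. Camera axes: x right, y down, z forward; pixel columns grow to the right and rows downward; lengths in m; the calibration is good to about 2 mm. A picture is of the moment at which its call begins: read the wrist's pose just before it. camera_info takes no time and is no camera call; for the wrist camera it gives the pose at the moment of the call.
- bot.hand_in(): hands the job in; it is judged then, once.
The state is a dict: "time": time; "joints": joint angles; "joint_vel": joint speeds; "joint_efforts": joint torques, N m; "ee_pos": TCP position; "tcp_rot": TCP orientation; "ft_force": force on the tool from outside, world axes, zero at the start; "torque": the same for the moment, N m; "finger_gap": opening from 0.0 (shut) to 1.0 (fully open); "finger_force": force on a finger pad.
Only numpy, scipy, OpenCV 4.12 (cv2) and the standard library are available. Lean on these libraries where they do the work, as an engineer would, in place of code of your own. Each camera call takes 0.05 s, during which the arm holds its last target. There are 200 camera calls.

## Task

Lay the lunch tray to match its drawn place mat: stand the cream mug, the soup packet and the salt shaker upright, each inside its own outline, with the mug's handle lying over the drawn handle. Packet and shaker stand under the little shelf, behind the mug. Set the things down rather than drop them, and leave the spice jar standing in its place on top of the shelf.

Things in the scene. Friction and masses are not known exactly. Their poses are not given: they have to be found in the camera images.
- tray: fixed light wooden tray, 220 mm (its x) by 335 mm (its y), standing aslant, rim 26 mm high, a wire grip on each short side (y end) up to 46 mm above the worktop; origin at the centre of its underside on the worktop. Its inner floor, a white paper mat, is 9 mm above the origin. Three outlines are drawn on it in a row along its y, some 96 mm apart, in any order; its x points to the robot's left
- outline_mug: drawn outline of the mug on the mat: a circle of 100 mm diameter with a handle 28 mm wide; origin at the circle's centre on the mat; the drawn handle points along its own -y (about the tray's +x), its end 88 mm from the origin
- outline_mug_handle (a point): point on the mat in the middle of the drawn handle, 71 mm from the circle's centre; the mug's handle point belongs above it. Same axes as the drawn mug
- outline_packet: drawn rectangle for the soup packet, 47 mm (its x) by 116 mm (its y, which lies about along the tray's x); origin at its centre on the mat
- outline_shaker: drawn plain circle for the salt shaker, 60 mm diameter; origin at its centre on the mat
- mug_center (a point): empty cream-coloured mug, brown at its bottom inside, 106 mm tall, 84 mm across the rim, 64 mm across the foot, about 200 g, standing in front of the little shelf; this point is on the mug's own axis, 53 mm above its foot. Axes: z up, handle along -y
- mug_handle (a point): point in the mug's handle, 68 mm above the foot and 71 mm from the mug's axis: an upright bar, 12 mm thick across (mug's x), 10 mm or more deep (mug's y), from 33 to 99 mm above the foot, outer face about 8 mm beyond this point, free on both sides and above. Same axes as the mug
- packet_center (a point): standing cardboard packet of dry soup, 31 mm (its x) by 100 mm (its y), 120 mm tall, about 110 g; this point is its centre, 61 mm above its foot; z up. It stands end-on under the shelf, its y pointing into the shelf, its front end sticking out 20 to 35 mm beyond the board's front edge; grip it high at that end
- shaker_center (a point): glass salt shaker with a grey domed cap, round, 44 mm at its widest, a little slimmer towards the cap, 90 mm tall, about 120 g, leaning up to 2 degrees; this point is on its axis, 45 mm above its foot. It stands under the shelf beside the packet (axes 90 mm apart, either one nearer the robot), 17 to 29 mm behind the board's front edge: come in tilted some 35 degrees from the front
- spice_jar: bystander: spice jar with a dark cap, 41 mm diameter, 105 mm tall, loose on top of the little shelf; origin at the centre of its foot
- riser_front (a point): middle of the front lower edge of the board of the little fixed shelf by the sink: 210 mm (its y) by 130 mm (its x), underside 205 mm above the worktop, 18 mm thick. Two 9 mm steel frames 99 mm either side of the middle, upright only at the back. Its open front faces the mug, to the robot's right; x is level and points into the shelf; z up

How it is judged (in metres and radians):
At the end, for the whole second after the job is handed in: Upright (0.08 rad, shaker 0.12) on the mat: mug axis within 14 mm of its circle's centre, handle within 20 mm of the drawn one; packet within 12 mm of its rectangle's centre, turned within 0.17 rad; shaker within 12 mm of its circle's centre. Spice jar upright within 30 mm of its place (horizontal distance between mug_center and outline_mug below 0.014 m and horizontal distance between mug_handle and outline_mug_handle below 0.02 m and angle between each of mug_center, packet_center, spice_jar's own z axis and vertical below 0.08 rad and z of mug_center in the frame of tray below 0.066 m and horizontal distance between packet_center and outline_packet below 0.012 m and angle between the y axis of packet_center and the y axis of outline_packet, either way round below 0.17 rad and z of packet_center in the frame of tray below 0.074 m and horizontal distance between shaker_center and outline_shaker below 0.012 m and angle between shaker_center's own z axis and vertical below 0.12 rad and z of shaker_center in the frame of tray below 0.058 m and distance of spice_jar from where it was at the start of the episode below 0.03 m); the robot touches nothing.
It fails at once if the mug is dropped (falls free, more than 20 mm above the mat) (contact force between mug and anything else below 0.005 N and height (world z) of mug_center above 0.082 m).
It fails at once if the packet is dropped (falls free, more than 20 mm above the mat) (contact force between packet and anything else below 0.005 N and height (world z) of packet_center above 0.09 m).
It fails at once if the shaker is dropped (falls free, more than 20 mm above the mat) (contact force between shaker and anything else below 0.005 N and height (world z) of shaker_center above 0.074 m).
It fails at once if the spice jar is tipped or pushed more than 30 mm from its place (distance of spice_jar from where it was at the start of the episode above 0.03 m or angle between spice_jar's own z axis and vertical above 0.4 rad).
It also fails if it takes over 64 s, if anything falls off the work surface, if the arm or the gripper's body presses on something with over 40 N, if the wrist force passes 120 N, or if a joint passes its speed limit or range.

## Working session

There is one attempt and no reset: what is moved stays moved. The work goes in short steps, Python scripts to look and compute and a shell command to move; the robot and the scene stay as the last step left them, time stands still between calls to the robot, and variables do not carry over. Pictures are saved under pics/ and viewed, at most 10 in all, crops included, and the job is handed in when it is done.

```bash
mkdir -p pics; ls
cat > h.py <<'E'
import numpy as np, cv2, sys
from bench import bot
from scipy.spatial.transform import Rotation as Ro
def snap(n,f):
    im=bot.read_camera(n); cv2.imwrite('pics/'+f,im[:,:,::-1]); return im
def info(n):
    c=bot.camera_info(n); return [np.array(c[k],float) for k in('intrinsics','D','R','t')]
def proj(n,P,c=None):
    K,D,R,t=c or info(n); return cv2.projectPoints(np.array(P,float).reshape(-1,3),cv2.Rodrigues(R)[0],t,K,D)[0].reshape(-1,2)
def ray(n,uv,c=None):
    K,D,R,t=c or info(n); q=cv2.undistortPoints(np.array(uv,float).reshape(-1,1,2),K,D).reshape(-1,2)
    return -R.T@t, np.c_[q,np.ones(len(q))]@R
def onz(n,uv,z,c=None):
    o,d=ray(n,uv,c); return o+d*((z-o[2])/d[:,2])[:,None]
E
python3 - <<'E'
from h import *
np.set_printoptions(precision=4,suppress=True)
for n in('scene','side','wrist'):
    K,D,R,t=info(n); print(n,-R.T@t,R[2],K[0,0])
a=snap('scene','a.png');b=snap('side','b.png');snap('wrist','c.png')
print(bot.observe())
E
```

```text
pics
scene [ 0.1153 -0.8242  0.6502] [ 0.3705  0.7486 -0.5498] 361.00269736432165
side [ 0.2849 -0.9244  0.5545] [ 0.2175  0.8523 -0.4756] 364.01583499901756
wrist [0.5504 0.0797 0.3732] [-0.0018 -0.3146 -0.9492] 314.04148201387994
{'time': 0.15, 'joints': array([-8.7451, 14.8436,  1.2015, 76.4156,  0.0008, 81.2547]), 'joint_vel': array([-0.0528, -0.1587,  0.2614,  0.0163, -0.0332,  0.0042]), 'joint_efforts': array([  0.0032, -55.597 ,  34.4662,   0.0113,  -0.0001,   0.    ]), 'ee_pos': array([0.5498, 0.    , 0.2308]), 'tcp_rot': array([-179.9431,   -0.0095,   90.0002]), 'ft_force': array([-0.1747, -1.5154,  0.1188]), 'torque': array([ 0.0006, -0.0214,  0.0365]), 'finger_force': 0.0, 'finger_gap': 1.0006298272449845}
```

View pics/a.png

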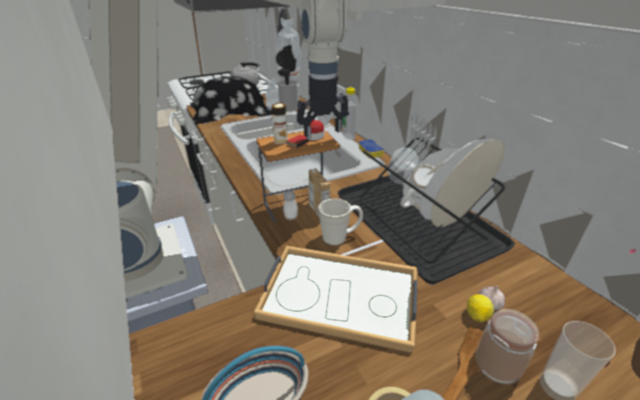

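View pics/b.png

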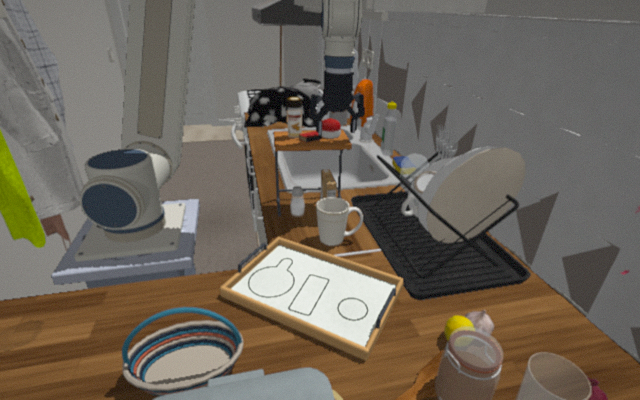

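Both views show the row of outlines mug, packet, shaker from near the robot outwards. The mug is at about (336,222), the packet at (320,188) and the shaker at (290,205), with the shelf above them. I'll take enlarged crops next.

Run:
```python
import cv2,numpy as np
a=cv2.imread('pics/a.png')[90:350,250:425];b=cv2.imread('pics/b.png')[90:350,215:410]
f=lambda i:cv2.resize(i,None,fx=2.15,fy=2.15,interpolation=cv2.INTER_CUBIC)
cv2.imwrite('pics/d.png',np.hstack([f(a),f(b)]))
```

```text
(no output)
```

View pics/d.png

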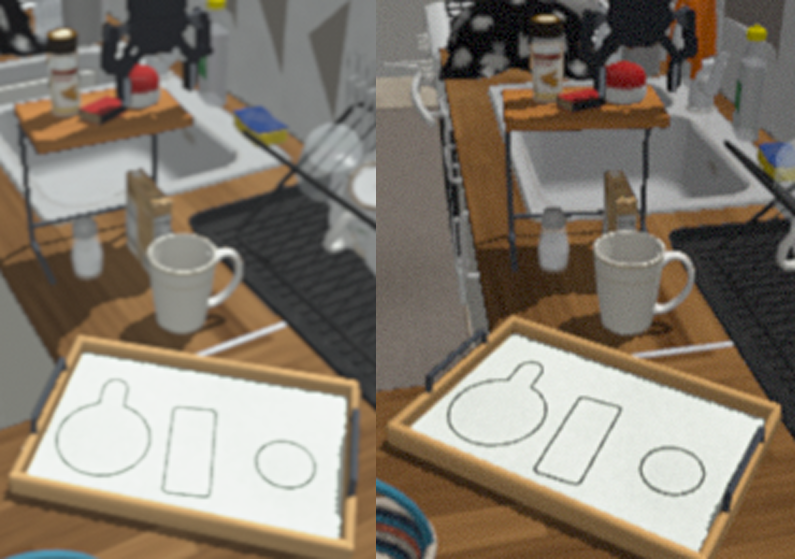

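View pics/c.png

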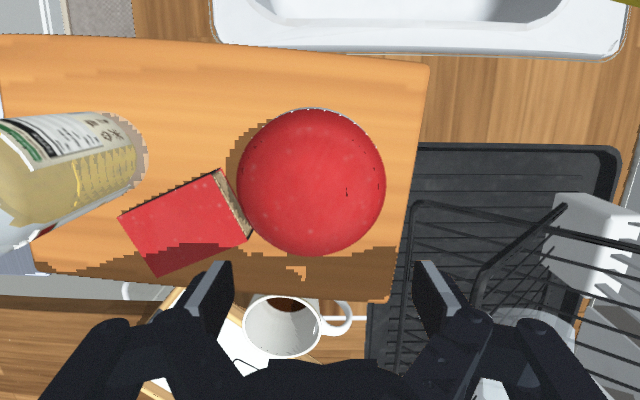

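The crop shows clear outlines, mug, shaker, packet and shelf edge. The wrist view shows the board from above with jar, box and tin, and the mug at about (283,325) with its handle to +x. Next I compute positions.

```bash
cat >> h.py <<'E'
def S(x,y): return (250+x/2.15,90+y/2.15)
def T(x,y): return (215+(x-376)/2.15,90+y/2.15)
def tri(us,ut,cs=None,ct=None):
    o1,d1=ray('scene',[us]);o2,d2=ray('side',[ut]);d1=d1[0]/np.linalg.norm(d1);d2=d2[0]/np.linalg.norm(d2)
    s=np.linalg.lstsq(np.c_[d1,-d2],o2-o1,rcond=None)[0]
    p,q=o1+s[0]*d1,o2+s[1]*d2; return (p+q)/2,np.linalg.norm(p-q)
E
python3 - <<'E'
from h import *
np.set_printoptions(precision=4,suppress=True)
s=dict(ml=(56,435),mr=(151,438),mb=(104,475),hend=(116,379),p1=(171,406),p2=(216,408),p3=(212,496),p4=(163,493),sl=(255,464),sr=(316,464),st=(286,440),sb=(286,489))
t=dict(ml=(447,412),mr=(547,412),mb=(490,446),hend=(534,361),p1=(576,396),p2=(621,405),p3=(582,484),p4=(534,471),sl=(641,471),sr=(705,471),st=(673,447),sb=(673,495))
for k in s:
    print(k,onz('scene',[S(*s[k])],.009)[0][:2],onz('side',[T(*t[k])],.009)[0][:2])
for n,a,b in [('rim',(181,255),(629,249)),('rimL',(147,255),(594,249)),('rimR',(216,255),(664,249)),('shT',(82,220),(553,208)),('shB',(88,277),(552,270)),('shM',(86,248),(552,240)),('bdL',(22,148),(504,128)),('bdR',(190,125),(668,123)),('pkFR',(170,195),(634,178))]:
    print(n,*tri(S(*a),T(*b)))
print('foot',onz('scene',[S(181,325)],.0)[0],onz('side',[T(626,325)],.0)[0])
print('mug handle', onz('scene',[S(228,262)],.085)[0],onz('side',[T(680,262)],.085)[0])
print('wrist rim',onz('wrist',[(283,325)],.106)[0],'hend',onz('wrist',[(352,315)],.09)[0],'board',onz('wrist',[(40,275),(388,302),(430,65),(0,33)],.223))
E
```

```text
ml [ 0.2871 -0.2681] [ 0.2815 -0.2837]
mr [ 0.3757 -0.3186] [ 0.3817 -0.3053]
mb [ 0.3109 -0.3397] [ 0.3193 -0.3421]
hend [ 0.3804 -0.2213] [ 0.3816 -0.218 ]
p1 [ 0.4167 -0.2879] [ 0.4159 -0.2868]
p2 [ 0.4597 -0.3136] [ 0.4592 -0.3107]
p3 [ 0.395  -0.4117] [ 0.3968 -0.4092]
p4 [ 0.3538 -0.3864] [ 0.3561 -0.3838]
sl [ 0.4546 -0.3983] [ 0.4544 -0.4052]
sr [ 0.5101 -0.4269] [ 0.5137 -0.418 ]
st [ 0.5015 -0.3868] [ 0.4937 -0.3812]
sb [ 0.4646 -0.4382] [ 0.475  -0.4398]
rim [ 0.5067 -0.1486  0.1002] 0.003300983723485067
rimL [ 0.4716 -0.1229  0.0926] 0.002221174503714341
rimR [ 0.5382 -0.18    0.112 ] 0.007797532503095905
shT [0.4429 0.0116 0.0809] 0.006135736688102184
shB [ 0.4378 -0.0087 -0.0026] 0.00312816391215303
shM [ 0.4399 -0.0016  0.0411] 0.0018284298909723262
bdL [0.3882 0.0744 0.1756] 0.006032709223121183
bdR [ 0.5848 -0.0304  0.2087] 0.004937754773026697
pkFR [ 0.5182 -0.1045  0.1659] 0.016072973929567937
foot [ 0.4997 -0.1633  0.    ] [ 0.5048 -0.1585  0.    ]
mug handle [ 0.5598 -0.1722  0.085 ] [ 0.5675 -0.1625  0.085 ]
wrist rim [ 0.5088 -0.1455  0.106 ] hend [ 0.5823 -0.1452  0.09  ] board [[ 0.3842 -0.016   0.223 ]
 [ 0.5876 -0.0308  0.223 ]
 [ 0.5985  0.0942  0.223 ]
 [ 0.398   0.1134  0.223 ]]
```

Estimates so far:

| Thing | Position / angle |
|---|---|
| Mug circle | (0.3315, -0.294), handle at about 56° |
| Packet rectangle | (0.4066, -0.348), angle about 58° |
| Shaker circle | (0.483, -0.4115) |
| Mug | (0.507, -0.149), handle at about -5° |
| Shelf front middle | (0.487, -0.024), facing about 85° |

I'll move clear of the shelf and look at the mug from above.

```bash
python3 -m jog '-5 0.5 0 0 0 0 1;-10 1 0 0 0 0 1;-15.5 1.5 0 0 0 0 1;-15.5 1.5 0 0 0 0 1'
python3 -m jog '0 0 0 0 0 -85 0.6;0 0 0 0 0 -85 0.6;0 0 0 0 0 -85 0.6;0 0 0 0 0 -85 0.6;0 0 0 0 0 -85 0.6;0 0 0 0 0 -85 0.6;0 0 0 0 0 -85 0.6;0 0 0 0 0 -85 0.6;0 0 0 0 0 -85 0.6;0 0 0 0 0 -85 0.6'
python3 -m jog '0 0 0 0 0 0 0.6;0 0 0 0 0 0 0.6'
python3 - <<'E'
from h import *
print(bot.observe()['joints']); im=snap('wrist','e.png')
E
```

```text
time: 0.55
ee_pos: [0.5651, -0.1598, 0.2303]
tcp_rot: [-179.9, 0.0, 89.8]
ft_force: [0.4, -0.0, 0.1]
finger_gap: 0.996
finger_force: 0.0
time: 1.55
ee_pos: [0.5649, -0.1546, 0.231]
tcp_rot: [180.0, -0.0, 175.4]
ft_force: [0.0, -0.1, 1.2]
finger_gap: 0.6
finger_force: 0.0
time: 1.75
ee_pos: [0.5649, -0.1548, 0.2311]
tcp_rot: [180.0, -0.0, 174.8]
ft_force: [0.2, 0.6, -0.6]
finger_gap: 0.604
finger_force: 0.0
[-2.35288508e+01  1.83699942e+01  6.26678594e+00  7.79166727e+01
  6.69116622e-04 -1.83099929e+01]
```

View pics/e.png

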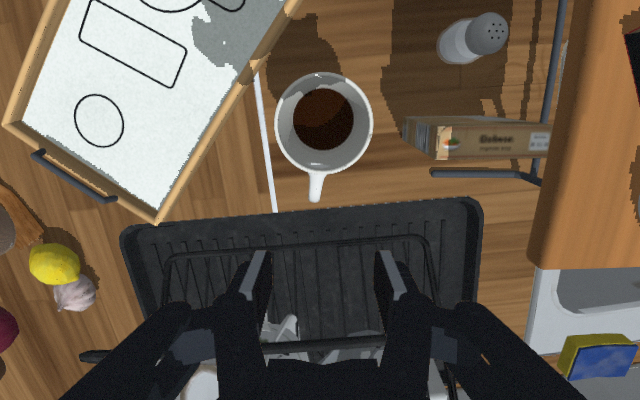

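Run:
```python
import cv2
a=cv2.imread('pics/e.png')
cv2.imwrite('pics/f.png',cv2.resize(a[0:200,370:570],None,fx=3,fy=3,interpolation=cv2.INTER_CUBIC))
```

```text
(no output)
```

View pics/f.png

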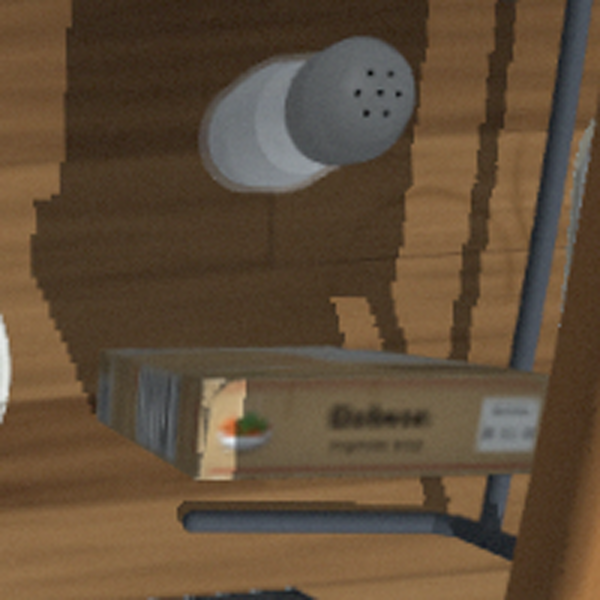

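```bash
cat > m.py <<'E'
from h import *
np.set_printoptions(precision=4,suppress=True)
c=info('wrist')
q=lambda z,*uv: onz('wrist',uv,z,c)[:,:2]
print('rim',q(.106,(324,123.5)),'L/R',q(.106,(275,122),(373,122)),'bottom',q(.006,(323,119)),'hend',q(.085,(316,200)),q(.085,(317,185)))
print('pk top',q(.122,(436.3,126),(436.7,159.3),(551,124),(551,157)),'foot',q(0,(404.3,117.3),(402.3,137.7)))
print('sh foot',q(.012,(456.7,43.3)),'top',q(.09,(496.3,31)))
print('edge',q(.205,(551.7,123),(538.3,200),(528,264)))
print('rect',q(.009,(93,0),(187,47),(175,88),(79,40)),'shk',q(.009,(99,120)))
E
python3 m.py
```

```text
rim [[ 0.5055 -0.1492]] L/R [[ 0.5005 -0.1897]
 [ 0.5078 -0.1084]] bottom [[ 0.508 -0.15 ]] hend [[ 0.5784 -0.1633]] [[ 0.5635 -0.1609]]
pk top [[ 0.5137 -0.0607]
 [ 0.5406 -0.06  ]
 [ 0.5191  0.0346]
 [ 0.5465  0.0379]] foot [[ 0.5146 -0.0558]
 [ 0.538  -0.0586]]
sh foot [[ 0.4405 -0.0006]] top [[0.4424 0.0013]]
edge [[ 0.5073 -0.0255]
 [ 0.5513 -0.0281]
 [ 0.5936 -0.029 ]]
rect [[ 0.357  -0.3836]
 [ 0.4174 -0.2892]
 [ 0.4578 -0.3114]
 [ 0.394  -0.4104]] shk [[ 0.4819 -0.4107]]
```

Readings agree with each other and with the given sizes:

| Thing | Position / angle |
|---|---|
| Mug | (0.5065, -0.1495), handle at -10.5° |
| Packet | (0.530, -0.0105), y at 86.6° |
| Shaker | (0.441, 0.000) |
| Board edge | y about -0.025 |

I'll grip the mug's handle now.

```bash
python3 -m jog '-1.2 -0.7 3 0 0 5.5 0.6;-1.2 -0.7 7 0 0 5.5 0.6;-1.2 -0.7 11 0 0 5.5 0.6;-1.2 -0.7 14.5 0 0 5.5 0.6;-1.2 -0.7 17.2 0 0 5.5 0.6;-1.2 -0.7 17.2 0 0 5.5 0.6;-1.2 -0.7 17.2 0 0 5.5 0.6'
python3 - <<'E'
from h import *
snap('wrist','g.png')
E
```

```text
time: 2.5
ee_pos: [0.5765, -0.1631, 0.0598]
tcp_rot: [180.0, -0.0, 169.4]
ft_force: [0.3, 0.0, 0.7]
finger_gap: 0.598
finger_force: 0.0
```

View pics/g.png

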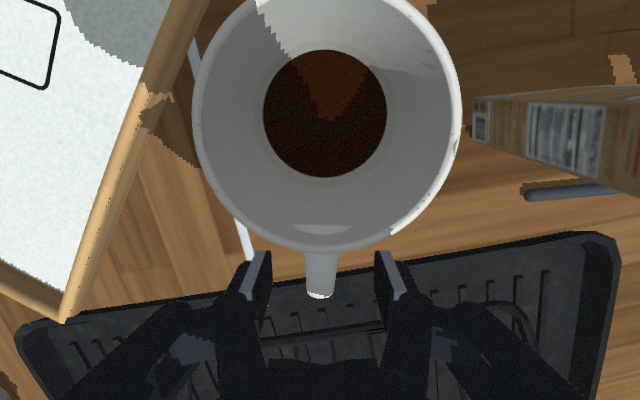

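The handle lies centred between the fingers at (320,275), level with the pads. I'll close and lift.

```bash
python3 -m jog '0 0 0 0 0 0 0;0 0 0 0 0 0 0;0 0 0 0 0 0 0;0 0 0 0 0 0 0;0 0 0 0 0 0 0;0 0 0 0 0 0 0' 80
python3 -m jog '0 0 -1 0 0 0 0;0 0 -3 0 0 0 0;0 0 -5 0 0 0 0;0 0 -5 0 0 0 0'
python3 - <<'E'
from h import *
np.set_printoptions(precision=4,suppress=True)
c=info('wrist');im=bot.read_camera('wrist')
cv2.imwrite('pics/g2.png',im[:,:,::-1])
E
```

```text
time: 3.15
ee_pos: [0.577, -0.1632, 0.0602]
tcp_rot: [-180.0, 0.1, 169.5]
ft_force: [1.9, 0.6, 6.4]
finger_gap: 0.109
finger_force: 78.1
time: 3.55
ee_pos: [0.5775, -0.1635, 0.112]
tcp_rot: [-179.9, 0.2, 169.5]
ft_force: [1.0, 0.0, -3.1]
finger_gap: 0.108
finger_force: 77.9
```

View pics/g2.png

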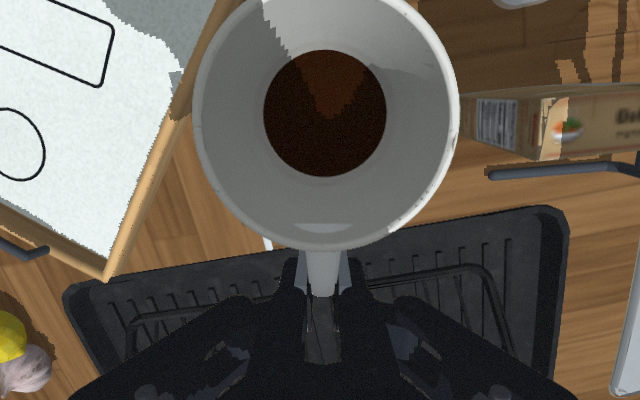

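The mug is held and lifted, with its axis at (325,114) as before the grip, so there was no slip. I'll carry it to its outline.

```bash
python3 -m jog '1.9 -1.1 -2 0 0 -6.7 0;3.8 -2.1 -3 0 0 -13.5 0;5.7 -3.2 -3 0 0 -20.2 0;7.6 -4.3 -3 0 0 -27 0;9.5 -5.3 -3 0 0 -33.7 0;11.4 -6.4 -3 0 0 -40.5 0;13.3 -7.5 -3 0 0 -47.2 0;15.2 -8.5 -3 0 0 -54 0;17.1 -9.6 -3 0 0 -60.7 0;19.1 -10.7 -3 0 0 -67.5 0'
python3 -m jog '0 0 0 0 0 0 0;0 0 0 0 0 0 0;0 0 0 0 0 0 0'
python3 -c "
from h import *
print(bot.observe()['joints'])"
```

```text
time: 4.6
ee_pos: [0.3677, -0.2331, 0.1381]
tcp_rot: [179.9, 0.0, -122.7]
ft_force: [0.2, -1.2, -2.7]
finger_gap: 0.107
finger_force: 78.1
time: 4.9
ee_pos: [0.3694, -0.2332, 0.1389]
tcp_rot: [180.0, 0.0, -123.1]
ft_force: [0.6, -0.3, -2.6]
finger_gap: 0.114
finger_force: 78.1
[-4.33132274e+01  6.75479109e+00 -2.30968252e+01  6.01775828e+01
  1.33419738e-02 -1.00220020e+02]
```

```bash
python3 -m jog '0 -0.1 2 0 0 0 0;0 -0.1 4 0 0 0 0;0 -0.1 5.5 0 0 0 0;0 -0.1 6.3 0 0 0 0;0 -0.1 6.6 0 0 0 0;0 -0.1 6.6 0 0 0 0'
python3 -m jog '0 0 0.2 0 0 0 0;0 0 0.3 0 0 0 0;0 0 0.3 0 0 0 0'
```

```text
time: 5.5
ee_pos: [0.3701, -0.2339, 0.0732]
tcp_rot: [180.0, 0.0, -123.0]
ft_force: [-0.6, -0.6, -1.6]
finger_gap: 0.11
finger_force: 78.1
time: 5.8
ee_pos: [0.37, -0.2341, 0.0705]
tcp_rot: [-180.0, -0.0, -123.0]
ft_force: [0.4, -0.1, -3.3]
finger_gap: 0.112
finger_force: 78.1
```

```bash
python3 -m jog '0 0 0.1 0 0 0 0;0 0 0.2 0 0 0 0;0 0 0.2 0 0 0 0'
python3 -m jog '0 0 0.1 0 0 0 0;0 0 0.1 0 0 0 0'
```

```text
time: 6.1
ee_pos: [0.3705, -0.2339, 0.0692]
tcp_rot: [-179.9, 0.0, -123.0]
ft_force: [-0.9, 5.2, 9.8]
finger_gap: 0.109
finger_force: 80.1
time: 6.3
ee_pos: [0.3711, -0.2339, 0.0689]
tcp_rot: [-179.8, 0.1, -123.0]
ft_force: [1.4, 8.2, 19.1]
finger_gap: 0.112
finger_force: 81.5
```

Contact is made (foot on the mat). I'll back off slightly, release and rise.

```bash
python3 -m jog '0 0 -0.2 0 0 0 0;0 0 -0.2 0 0 0 0.1;0 0 -0.2 0 0 0 0.4;0 0 -0.2 0 0 0 0.4;0 0 -0.2 0 0 0 0.4'
python3 -m jog '0 0 -3 0 0 0 0.4;0 0 -7 0 0 0 0.4;0 0 -11 0 0 0 0.4;0 0 -14 0 0 0 0.4;0 0 -14 0 0 0 0.4'
cat >> h.py <<'E'
def pose(yaw,th):  # tool tilted: z leans th toward direction yaw+180 (tool x = yaw side)
    return Ro.from_euler('z',yaw,degrees=True)*Ro.from_euler('x',180,degrees=True)*Ro.from_euler('y',-th,degrees=True)
def go(grasp,yaw,th,back=0):
    s=bot.observe(); R0=Ro.from_euler('xyz',s['tcp_rot'],degrees=True); R1=pose(yaw,th)
    z=R1.as_matrix()[:,2]; tcp=np.array(grasp)+(.019-back)*z
    np.set_printoptions(precision=2,suppress=True)
    print('cm',100*R0.inv().apply(tcp-s['ee_pos']),'rv',(R0.inv()*R1).as_rotvec(degrees=True),'tcp',tcp.round(4), 'from',s['ee_pos'].round(4),s['tcp_rot'])
E
python3 - <<'E'
from h import *
print(pose(-93.4,25).as_matrix())
go([.528,-.047,.100],-93.4,25,.08)
im=snap('scene','h1.png'); snap('side','h2.png')
a=cv2.imread('pics/h1.png')[170:350,250:425];b=cv2.imread('pics/h2.png')[170:350,215:410]
f=lambda i:cv2.resize(i,None,fx=2.15,fy=2.15,interpolation=cv2.INTER_CUBIC)
cv2.imwrite('pics/h.png',np.hstack([f(a),f(b)]))
E
```

```text
time: 6.8
ee_pos: [0.3698, -0.2341, 0.0692]
tcp_rot: [180.0, -0.0, -123.0]
ft_force: [0.6, -0.5, 0.7]
finger_gap: 0.4
finger_force: 0.0
time: 7.3
ee_pos: [0.3711, -0.2352, 0.213]
tcp_rot: [-179.6, -0.1, -123.0]
ft_force: [0.4, 0.2, -0.5]
finger_gap: 0.397
finger_force: 0.0
[[-5.37498282e-02 -9.98239828e-01  2.50639565e-02]
 [-9.04712529e-01  5.93063736e-02  4.21874381e-01]
 [-4.22618262e-01  1.11022302e-16 -9.06307787e-01]]
cm [-22.09  -4.14   5.77] rv [ -6.79 -24.6  -29.05] tcp [ 0.53 -0.07  0.16] from [ 0.37 -0.24  0.21] [-179.63   -0.07 -123.  ]
```

```bash
python3 -m jog '-3 -0.5 0 -1 -3.5 -4.1 0.7;-6 -1 0 -1.9 -7 -8.3 0.7;-9 -1.5 0 -2.9 -10.5 -12.4 0.7;-12 -2 0.5 -3.9 -14 -16.6 0.7;-15 -2.6 2 -4.9 -17.6 -20.7 0.7;-18 -3.3 3.5 -5.8 -21.1 -24.9 0.7;-22.1 -4.1 5.8 -6.8 -24.6 -29 0.7;-22.1 -4.1 5.8 -6.8 -24.6 -29 0.7;-22.1 -4.1 5.8 -6.8 -24.6 -29 0.7;-22.1 -4.1 5.8 -6.8 -24.6 -29 0.7'
python3 - <<'E'
from h import *
print(bot.observe()['joints'])
go([.528,-.047,.100],-93.4,25)
P=[[.514,-.0605,.122],[.541,-.060,.122],[.514,-.0605,0.002],[.541,-.060,0.002]]
im=snap('wrist','i.png'); print(proj('wrist',P))
E
```

```text
time: 8.4
ee_pos: [0.5241, -0.0712, 0.1511]
tcp_rot: [179.6, 25.2, -93.7]
ft_force: [-0.2, -0.3, -0.2]
finger_gap: 0.7
finger_force: 0.0
[ -29.46007077   20.27113567   -7.37268132   74.32289601   22.37411569
 -118.26400028]
cm [-0.02 -0.29  7.56] rv [ 0.29  0.23 -0.23] tcp [ 0.53 -0.04  0.08] from [ 0.52 -0.07  0.15] [179.6   25.22 -93.66]
[[340.81 233.58]
 [296.57 236.07]
 [334.22 129.93]
 [303.9  132.15]]
```

View pics/i.png

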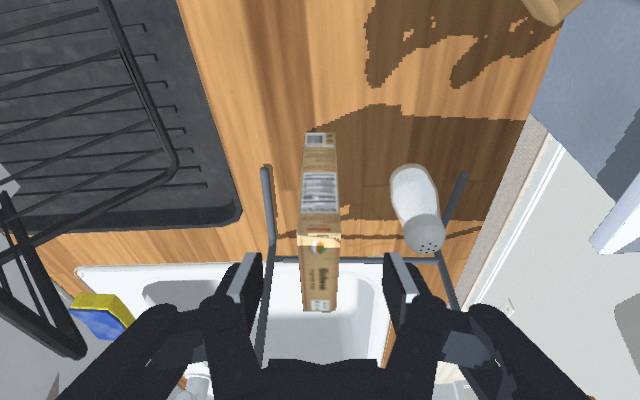

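The wrist view shows the packet's top front edge at (297–338, 235), as predicted, centred between the fingers. I'll go in, grip and lift slightly.

```bash
python3 -m jog '0 -0.3 3 0 0 0 0.7;0 -0.3 5.5 0 0 0 0.7;0 -0.3 7.6 0 0 0 0.7;0 -0.3 7.6 0 0 0 0.7;0 -0.3 7.6 0 0 0 0.7'
python3 -m jog '0 0 0 0 0 0 0.2;0 0 0 0 0 0 0.1;0 0 0 0 0 0 0.1;0 0 0 0 0 0 0.1;0 0 0 0 0 0 0.1;0 0 0 0 0 0 0.1' 50
python3 -c "
from h import *
s=bot.observe();R0=Ro.from_euler('xyz',s['tcp_rot'],degrees=True)
print(R0.inv().apply([[0,0,1.],[.06,1,0]]))"
```

```text
time: 8.95
ee_pos: [0.5292, -0.0394, 0.0837]
tcp_rot: [179.7, 25.2, -93.6]
ft_force: [1.1, -0.1, -0.5]
finger_gap: 0.699
finger_force: 0.0
time: 9.55
ee_pos: [0.5297, -0.0395, 0.0837]
tcp_rot: [179.8, 25.2, -93.6]
ft_force: [-2.0, -2.1, 5.6]
finger_gap: 0.359
finger_force: 48.8
[[-4.25601365e-01  3.44457718e-03 -9.04904201e-01]
 [-9.06535273e-01  8.93552886e-04  4.26371904e-01]]
```

```bash
python3 -m jog '-0.3 0 -0.6 0 0 0 0.1;-0.5 0 -1.1 0 0 0 0.1;2.2 0 -2.4 0 0 0 0.1;5.4 0 -3.8 0 0 0 0.1;8.6 0 -5.4 0 0 0 0.1;11.3 0 -6.6 0 0 0 0.1;10.2 0 -8.8 0 0 0 0.1;9.2 0 -10.9 0 0 0 0.1;9.2 0 -10.9 0 0 0 0.1'
python3 - <<'E'
from h import *
# packet in hand: rel. to TCP at grasp
R=pose(-93.4,25); tg=np.array([.5297,-.0395,.0837]); pc=np.array([.5302,-.0105,.061])
r=R.inv().apply(pc-tg)
R2=pose(-93.4-29.0,25); tcp=np.array([.4068,-.3485,.009+.061])-R2.apply(r)
print(tcp)
z=R2.as_matrix()[:,2]
go(tcp+[0,0,.06]-.019*z,-122.4,25)
E
```

```text
time: 10.45
ee_pos: [0.5227, -0.1694, 0.1448]
tcp_rot: [179.9, 25.1, -93.5]
ft_force: [0.3, 0.8, -2.1]
finger_gap: 0.361
finger_force: 49.8
[ 0.39230321 -0.37362157  0.0927    ]
cm [18.85 11.77 -9.69] rv [12.31  0.09 26.16] tcp [ 0.39 -0.37  0.15] from [ 0.52 -0.17  0.14] [179.91  25.11 -93.53]
```

```bash
python3 -m jog '3.1 2 -1.6 2 0 4.4 0.1;6.3 3.9 -3.2 4.1 0 8.7 0.1;9.4 5.9 -4.8 6.1 0 13.1 0.1;12.6 7.8 -6.5 8.2 0 17.4 0.1;15.7 9.8 -8.1 10.3 0 21.8 0.1;18.9 11.8 -9.7 12.3 0 26.2 0.1;18.9 11.8 -9.7 12.3 0 26.2 0.1;18.9 11.8 -9.7 12.3 0 26.2 0.1'
cat > v.py <<'E'
from h import *
# project packet foot/top corners model in cams, measure after
snap('scene','j1.png'); snap('side','j2.png')
a=cv2.imread('pics/j1.png')[150:340,250:425];b=cv2.imread('pics/j2.png')[150:340,215:410]
f=lambda i:cv2.resize(i,None,fx=2.15,fy=2.15,interpolation=cv2.INTER_CUBIC)
cv2.imwrite('pics/j.png',np.hstack([f(a),f(b)]))
E
python3 -c "
from h import *
s=bot.observe();print(s['joints'])
R2=pose(-122.4,25);z=R2.as_matrix()[:,2]
go(np.array([ 0.3923,-0.3736,0.0957])-.019*z,-122.4,25)"
```

```text
time: 11.25
ee_pos: [0.3905, -0.3736, 0.1493]
tcp_rot: [179.6, 25.1, -122.6]
ft_force: [-0.1, 0.8, -1.5]
finger_gap: 0.36
finger_force: 50.1
[ -64.21095925   23.00995165   -3.39980444   77.70556552   20.98139411
 -124.28324586]
cm [ 2.19 -0.18  4.89] rv [ 0.27  0.11 -0.21] tcp [ 0.39 -0.37  0.1 ] from [ 0.39 -0.37  0.15] [ 179.63   25.11 -122.64]
```

```bash
python3 -m jog '1 -0.1 2 0.3 0.1 -0.2 0.1;1.7 -0.2 3.8 0.3 0.1 -0.2 0.1;2.2 -0.2 4.9 0.3 0.1 -0.2 0.1;2.2 -0.2 4.9 0.3 0.1 -0.2 0.1;2.2 -0.2 4.9 0.3 0.1 -0.2 0.1'
python3 -m jog '0.08 0 0.18 0 0 0 0.1;0.08 0 0.18 0 0 0 0.1;0.08 0 0.18 0 0 0 0.1'
python3 -m jog '0.04 0 0.09 0 0 0 0.1;0.04 0 0.09 0 0 0 0.1'
```

```text
time: 11.75
ee_pos: [0.3936, -0.3728, 0.0963]
tcp_rot: [-180.0, 25.0, -122.2]
ft_force: [0.2, 0.6, -1.8]
finger_gap: 0.358
finger_force: 50.0
time: 12.05
ee_pos: [0.3932, -0.3734, 0.0944]
tcp_rot: [-179.9, 25.0, -122.3]
ft_force: [-0.2, 0.0, -0.9]
finger_gap: 0.362
finger_force: 50.0
time: 12.25
ee_pos: [0.3931, -0.3733, 0.093]
tcp_rot: [-179.9, 25.0, -122.3]
ft_force: [0.2, -0.0, -1.4]
finger_gap: 0.361
finger_force: 50.0
```

```bash
python3 -m jog '0.04 0 0.09 0 0 0 0.1;0.04 0 0.09 0 0 0 0.1'
python3 -m jog '0.04 0 0.09 0 0 0 0.1;0.04 0 0.09 0 0 0 0.1'
```

```text
time: 12.45
ee_pos: [0.3931, -0.3735, 0.0927]
tcp_rot: [-179.9, 25.0, -122.3]
ft_force: [-3.0, -0.7, 5.4]
finger_gap: 0.358
finger_force: 51.0
time: 12.65
ee_pos: [0.393, -0.3735, 0.0926]
tcp_rot: [-179.9, 25.0, -122.3]
ft_force: [-5.7, -1.3, 15.3]
finger_gap: 0.36
finger_force: 52.2
```

```bash
python3 -m jog '-0.06 0 -0.13 0 0 0 0.36;-0.06 0 -0.13 0 0 0 0.4;-0.06 0 -0.13 0 0 0 0.6;-0.06 0 -0.13 0 0 0 0.6;-0.06 0 -0.13 0 0 0 0.6'
python3 -m jog '0 0 -3 0 0 0 0.6;0 0 -7 0 0 0 0.6;0 0 -11 0 0 0 0.6;0 0 -13 0 0 0 0.6;0 0 -13 0 0 0 0.6'
python3 - <<'E'
from h import *
print(bot.observe()['joints'])
go([.441,-.001,.050],-93.4,35,.10)
E
```

```text
time: 13.15
ee_pos: [0.3932, -0.3731, 0.0922]
tcp_rot: [-180.0, 25.0, -122.3]
ft_force: [-0.3, -0.6, 0.3]
finger_gap: 0.603
finger_force: 0.0
time: 13.65
ee_pos: [0.3636, -0.4213, 0.2124]
tcp_rot: [-179.7, 24.8, -122.3]
ft_force: [-0.0, 0.9, -0.3]
finger_gap: 0.6
finger_force: 0.0
[ -68.54450219   23.56004203    7.00254832   88.521907     19.97318253
 -128.86491101]
cm [-28.27  13.78  23.61] rv [-14.7  -10.01 -25.05] tcp [ 0.44 -0.05  0.12] from [ 0.36 -0.42  0.21] [-179.72   24.84 -122.29]
```

Run:
```python
from h import *
z=pose(-93.4,35).as_matrix()[:,2]
go(np.array([.436,-.13,.20])-.019*z,-93.4,35)
```

```text
cm [-25.34   9.5   13.05] rv [-14.7  -10.01 -25.05] tcp [ 0.44 -0.13  0.2 ] from [ 0.36 -0.42  0.21] [-179.72   24.84 -122.29]
```

```bash
python3 -m jog '-3.6 1.4 1.9 -2.1 -1.4 -3.6 0.8;-7.2 2.7 3.7 -4.2 -2.9 -7.2 0.8;-10.9 4.1 5.6 -6.3 -4.3 -10.7 0.8;-14.5 5.4 7.5 -8.4 -5.7 -14.3 0.8;-18.1 6.8 9.3 -10.5 -7.1 -17.9 0.8;-21.7 8.1 11.2 -12.6 -8.6 -21.5 0.8;-25.3 9.5 13 -14.7 -10 -25 0.8;-25.3 9.5 13 -14.7 -10 -25 0.8;-25.3 9.5 13 -14.7 -10 -25 0.8'
python3 - <<'E'
from h import *
print(bot.observe()['joints'])
go([.441,-.001,.050],-93.4,35,.10)
go([.441,-.001,.050],-93.4,35,0)
im=snap('wrist','k.png'); P=np.array([[.441,0,.09],[.441,0,.012]]);print(proj('wrist',P))
u,v=proj('wrist',P)[0].astype(int); 
cv2.imwrite('pics/k.png',cv2.resize(im[:,:,::-1],None,fx=1.2,fy=1.2))
# cap: grey, low saturation, blob near prediction
h=cv2.cvtColor(im,cv2.COLOR_RGB2HSV); m=((h[...,1]<45)&(h[...,2]>70)).astype(np.uint8)
n,l,st,ce=cv2.connectedComponentsWithStats(m)
for i in range(1,n):
    if st[i,4]>200: print(st[i],ce[i])
E
```

```text
time: 14.55
ee_pos: [0.4354, -0.1273, 0.1984]
tcp_rot: [179.8, 35.3, -93.4]
ft_force: [-0.9, -0.2, 0.0]
finger_gap: 0.801
finger_force: 0.0
[ -44.12060875   18.58977094   -7.75030287   88.60787968   25.76415931
 -136.59682617]
cm [-1.79  0.14 11.32] rv [0.25 0.26 0.01] tcp [ 0.44 -0.05  0.12] from [ 0.44 -0.13  0.2 ] [179.75  35.26 -93.39]
cm [-1.75  0.1  21.32] rv [0.25 0.26 0.01] tcp [0.44 0.01 0.03] from [ 0.44 -0.13  0.2 ] [179.75  35.26 -93.39]
[[324.26 221.45]
 [323.79 166.51]]
[382   0  48  24 586] [405.67   7.46]
[  369     4   271   396 62268] [528.17 211.67]
[128 127  44  41 546] [150.63 150.99]
[  210   149   149   183 14029] [290.05 258.82]
[199 152  25  65 298] [211.48 181.19]
[  0 173  31  15 272] [ 14.57 180.42]
[    0   220   217   180 20627] [ 94.15 299.51]
[ 12 228  36  57 333] [ 28.78 256.11]
[  0 232  33  45 552] [ 13.79 253.26]
[174 364  28  32 447] [188.1  379.59]
[ 442  364   47   36 1114] [462.35 385.06]
```

```bash
python3 -m jog '-1.8 0.1 4 0 0 0 0.75;-1.8 0.1 8 0 0 0 0.75;-1.8 0.1 12 0 0 0 0.75;-1.8 0.1 15.5 0 0 0 0.75;-1.8 0.1 18.5 0 0 0 0.75;-1.8 0.1 20.5 0 0 0 0.75;-1.8 0.1 21.3 0 0 0 0.75;-1.8 0.1 21.3 0 0 0 0.75;-1.8 0.1 21.3 0 0 0 0.75'
python3 -m jog '0 0 0 0 0 0 0.5;0 0 0 0 0 0 0.4;0 0 0 0 0 0 0.3;0 0 0 0 0 0 0.3;0 0 0 0 0 0 0.3;0 0 0 0 0 0 0.3' 40
```

```text
time: 15.5
ee_pos: [0.4427, 0.0078, 0.0361]
tcp_rot: [179.9, 35.2, -93.5]
ft_force: [0.2, -0.2, -0.5]
finger_gap: 0.75
finger_force: 0.0
time: 16.1
ee_pos: [0.4429, 0.0081, 0.0365]
tcp_rot: [180.0, 35.2, -93.4]
ft_force: [-1.0, -2.8, 6.9]
finger_gap: 0.447
finger_force: 39.2
```

```bash
python3 -m jog '-0.3 0 -0.4 0 0 0 0.3;-0.7 0 -1 0 0 0 0.3;1.6 0 -2.7 0 0 0 0.3;4.2 0 -4.5 0 0 0 0.3;6.8 0 -6.2 0 0 0 0.3;9.1 0 -7.9 0 0 0 0.3;7.8 0 -9.8 0 0 0 0.3;6.4 0 -11.8 0 0 0 0.3;6.4 0 -11.8 0 0 0 0.3'
python3 - <<'E'
from h import *
R=pose(-93.4,35); tg=np.array([.4428,.008,.0363]); sc=np.array([.4415,.0005,.045])
r=R.inv().apply(sc-tg); print('r',r)
yaw=-115; R2=pose(yaw,35); tcp=np.array([.4825,-.411,.009+.045])-R2.apply(r)
print(tcp)
z=R2.as_matrix()[:,2]
go(tcp+[0,0,.10]-.019*z,yaw,35)
E
```

```text
time: 17.0
ee_pos: [0.4361, -0.1124, 0.0975]
tcp_rot: [-179.9, 35.1, -93.4]
ft_force: [0.2, 0.7, -1.8]
finger_gap: 0.452
finger_force: 40.3
r [ 0.00120587  0.00085291 -0.0114651 ]
[ 0.48646964 -0.40450524  0.0453    ]
cm [ 20.87  -6.77 -20.49] rv [12.35  0.1  17.69] tcp [ 0.49 -0.4   0.15] from [ 0.44 -0.11  0.1 ] [-179.94   35.1   -93.39]
```

```bash
python3 -m jog '-2.9 0 -4.1 0 0 0 0.3;-5.7 0 -8.2 0 0 0 0.3;-2.4 -1 -10.6 1.8 0 2.5 0.3;1 -1.9 -13 3.5 0 5.1 0.3;4.3 -2.9 -15.4 5.3 0 7.6 0.3;7.7 -3.9 -17.8 7.1 0 10.1 0.3;11 -4.9 -20.2 8.8 0 12.6 0.3;14.3 -5.8 -22.6 10.6 0 15.2 0.3;17.7 -6.8 -25 12.3 0 17.7 0.3;17.7 -6.8 -25 12.3 0 17.7 0.3'
python3 -m jog '0 0 0 0 0 0 0.3;0 0 0 0 0 0 0.3'
python3 - <<'E'
from h import *
R2=pose(-115,35);z=R2.as_matrix()[:,2]
print(bot.observe()['joints'])
go(np.array([.4865,-.4045,.0483+.03])-.019*z,-115,35)
E
```

```text
time: 18.0
ee_pos: [0.486, -0.408, 0.1948]
tcp_rot: [179.6, 35.1, -115.4]
ft_force: [-0.4, 0.8, -1.9]
finger_gap: 0.448
finger_force: 40.8
time: 18.2
ee_pos: [0.4863, -0.4027, 0.1969]
tcp_rot: [179.6, 35.2, -115.1]
ft_force: [-0.1, 0.5, -0.6]
finger_gap: 0.443
finger_force: 40.8
[ -60.15459516   35.20116896   20.37338411   97.55766656   27.88197551
 -130.79827692]
cm [ 6.96 -0.16  9.6 ] rv [ 0.34  0.18 -0.09] tcp [ 0.49 -0.4   0.08] from [ 0.49 -0.4   0.2 ] [ 179.6    35.18 -115.11]
```

Now I lower to 30 mm above contact and take my last picture, a combined view.

```bash
python3 -m jog '2 0 2.8 0 0 0 0.3;4 -0.1 5.6 0 0 0 0.3;6 -0.2 8.3 0.3 0.2 0 0.3;7 -0.2 9.6 0.3 0.2 0 0.3;7 -0.2 9.6 0.3 0.2 0 0.3;7 -0.2 9.6 0.3 0.2 0 0.3'
python3 v.py
```

```text
time: 18.8
ee_pos: [0.4871, -0.4052, 0.0793]
tcp_rot: [180.0, 34.9, -115.1]
ft_force: [-0.6, -0.8, -0.7]
finger_gap: 0.447
finger_force: 40.8
```

View pics/j.png

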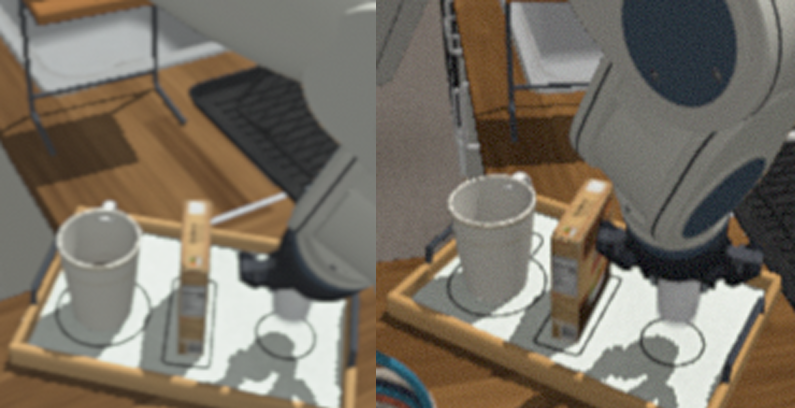

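The picture shows the mug inside its circle, the packet in its rectangle, perhaps several mm too far back, and the shaker held upright above its circle. I'll measure the packet and mug offsets numerically from these images.

```bash
cat > prof.py <<'E'
from h import *
def prof(p0,d,n,side,lo=-12):
    out=[]
    for cam,f in(('scene','j1.png'),('side','j2.png')):
        im=cv2.imread('pics/'+f).astype(np.float32)
        row=[]
        for off in side:
            pts=np.array([[*(p0+d*s*.001+n*off*.001),.009] for s in range(lo,30,2)])
            uv=proj(cam,pts).astype(np.float32)
            c=cv2.remap(im,uv[None,:,0],uv[None,:,1],cv2.INTER_LINEAR)[0]
            row.append(c)
        c=np.mean(row,0); out.append(c)
        print(cam,' '.join('%d:%d/%d'%(s,x[1],x[2]-x[0]) for s,x in zip(range(lo,30,2),c)))
if __name__=='__main__':
    a=np.radians(57.6); y=np.array([np.cos(a),np.sin(a)]); x=np.array([y[1],-y[0]]); C=np.array([.4066,-.3485])
    print('near end');prof(C-y*.058,y,x,[-6,-3,0,3,6])
    print('left side');prof(C-x*.0235,x,y,[-50,-45,-40,-30,-20,-10])
    M=np.array([.3315,-.294])
    print('mug')
    for g in(-150,-120,-90,-60):
        d=-np.array([np.cos(np.radians(g)),np.sin(np.radians(g))]); print(g);prof(M-.05*d,d,d,[0])
E
python3 prof.py
```

```text
near end
scene -12:207/3 -10:200/0 -8:195/0 -6:180/0 -4:154/0 -2:121/0 0:121/0 2:133/0 4:140/0 6:138/0 8:136/1 10:130/5 12:121/9 14:111/11 16:98/11 18:91/10 20:88/10 22:90/11 24:96/11 26:103/14 28:107/17
side -12:194/30 -10:201/10 -8:196/2 -6:187/1 -4:168/3 -2:135/2 0:101/0 2:102/1 4:123/1 6:129/1 8:126/2 10:122/3 12:116/8 14:110/12 16:102/12 18:94/9 20:85/7 22:78/4 24:78/3 26:82/1 28:86/3
left side
scene -12:137/0 -10:138/0 -8:138/0 -6:132/0 -4:116/0 -2:103/0 0:111/0 2:127/0 4:136/0 6:138/0 8:134/1 10:124/7 12:110/17 14:100/24 16:98/27 18:101/26 20:105/23 22:107/20 24:108/18 26:108/17 28:108/17
side -12:124/2 -10:124/1 -8:125/2 -6:120/3 -4:99/4 -2:76/7 0:94/10 2:109/13 4:111/15 6:108/17 8:102/21 10:98/25 12:93/27 14:93/26 16:94/24 18:95/21 20:96/20 22:99/17 24:97/15 26:94/14 28:89/13
mug
-150
scene -12:139/0 -10:138/0 -8:137/0 -6:134/0 -4:126/0 -2:111/0 0:99/0 2:115/0 4:129/0 6:136/0 8:137/0 10:135/0 12:136/0 14:135/0 16:133/0 18:131/1 20:129/4 22:129/5 24:130/5 26:130/6 28:131/6
side -12:121/4 -10:121/1 -8:127/0 -6:126/3 -4:125/3 -2:111/2 0:90/1 2:84/1 4:105/0 6:122/2 8:125/2 10:12
[... 544 characters left out ...]
 2:185/0 4:205/0 6:230/0 8:235/0 10:232/0 12:220/0 14:187/0 16:158/0 18:139/0 20:131/2 22:129/4 24:129/5 26:130/6 28:130/6
side -12:233/3 -10:234/3 -8:234/2 -6:234/3 -4:233/3 -2:227/2 0:205/5 2:183/5 4:174/3 6:207/4 8:227/4 10:236/2 12:226/4 14:200/4 16:162/4 18:138/2 20:126/3 22:126/7 24:125/7 26:125/7 28:123/8
-60
scene -12:139/0 -10:139/0 -8:139/0 -6:137/0 -4:134/0 -2:130/0 0:137/0 2:163/0 4:211/0 6:232/0 8:238/0 10:236/0 12:236/0 14:236/0 16:235/0 18:232/0 20:218/0 22:180/2 24:144/4 26:126/5 28:125/5
side -12:126/1 -10:125/0 -8:125/0 -6:126/1 -4:125/3 -2:116/2 0:108/0 2:125/0 4:171/3 6:212/3 8:233/0 10:233/1 12:233/2 14:232/2 16:233/2 18:232/0 20:217/4 22:192/6 24:147/6 26:119/8 28:119/9
```

```bash
python3 - <<'E'
from h import *
# predicted foot circle (r~20mm) under TCP offset, bottom-most pixels in crop coordinates
C=np.array([.4871,-.4052,.0793])+pose(-115,35).apply([.0012,.0009,-.0115]); print(C)
t=np.linspace(0,6.28,60)
P=np.c_[C[0]+.02*np.cos(t),C[1]+.02*np.sin(t),0*t+C[2]-.045]
for n,u0,x0 in(('scene',250,0),('side',215,376)):
    q=proj(n,P); x=(q[:,0]-u0)*2.15+x0; y=(q[:,1]-150)*2.15
    print(n,x.min(),x.max(),y.max())
E
python3 -m jog '0.6 0 0.8 0 0 0 0.3;1.2 0 1.7 0 0 0 0.3;1.7 0 2.4 0 0 0 0.3;1.7 0 2.4 0 0 0 0.3'
python3 -m jog '0.06 0 0.08 0 0 0 0.3;0.12 0 0.16 0 0 0 0.3;0.12 0 0.16 0 0 0 0.3'
```

```text
[ 0.48308125 -0.41168865  0.08803196]
scene 268.5226656515218 308.9316718829483 327.24273379269437
side 652.6672186121034 696.0635673744464 330.7813488826384
time: 19.3
ee_pos: [0.4863, -0.4056, 0.0471]
tcp_rot: [179.8, 35.0, -115.2]
ft_force: [-0.7, 0.6, -2.1]
finger_gap: 0.451
finger_force: 40.8
time: 19.6
ee_pos: [0.4867, -0.4064, 0.0469]
tcp_rot: [180.0, 34.9, -115.1]
ft_force: [-0.4, -0.2, -1.3]
finger_gap: 0.448
finger_force: 40.8
```

```bash
python3 -m jog '0.06 0 0.08 0 0 0 0.3;0.06 0 0.08 0 0 0 0.3'
python3 -m jog '0.06 0 0.08 0 0 0 0.3;0.06 0 0.08 0 0 0 0.3'
```

```text
time: 19.8
ee_pos: [0.4867, -0.4063, 0.0459]
tcp_rot: [180.0, 34.9, -115.1]
ft_force: [0.1, 0.2, -1.4]
finger_gap: 0.449
finger_force: 40.8
time: 20.0
ee_pos: [0.4867, -0.4064, 0.0455]
tcp_rot: [180.0, 34.9, -115.1]
ft_force: [-1.7, -1.3, 4.2]
finger_gap: 0.449
finger_force: 41.5
```

```bash
python3 -c "
import sys;from h import *
sys.argv=['']
snap('scene','j1.png');snap('side','j2.png')
from prof import prof
S_=np.array([.4825,-.411])
for g in(-150,-120,-90,-60):
    d=-np.array([np.cos(np.radians(g)),np.sin(np.radians(g))]);print(g);prof(S_-.03*d,d,d,[0],-8)
"
```

```text
-150
scene -8:132/0 -6:129/0 -4:121/0 -2:102/0 0:95/0 2:105/0 4:119/0 6:129/0 8:130/0 10:131/0 12:133/-1 14:134/-2 16:135/-2 18:136/-2 20:137/-2 22:138/-2 24:139/-2 26:139/-2 28:140/-2
side -8:120/1 -6:119/3 -4:117/1 -2:108/0 0:80/2 2:69/1 4:94/2 6:117/3 8:117/0 10:118/0 12:118/1 14:121/0 16:123/-1 18:126/0 20:129/0 22:129/0 24:129/0 26:129/-5 28:131/-2
-120
scene -8:144/0 -6:139/0 -4:123/0 -2:99/0 0:90/0 2:97/0 4:120/0 6:130/0 8:133/0 10:133/0 12:134/0 14:136/-1 16:138/-2 18:139/-1 20:140/-1 22:139/-1 24:140/-1 26:140/-2 28:140/-2
side -8:119/3 -6:125/1 -4:119/2 -2:104/2 0:85/0 2:71/0 4:90/1 6:108/2 8:120/3 10:119/2 12:123/0 14:125/0 16:125/0 18:128/1 20:130/0 22:133/0 24:132/-4 26:129/-4 28:131/-2
-90
scene -8:225/0 -6:192/0 -4:154/0 -2:116/0 0:94/0 2:102/0 4:121/0 6:130/0 8:133/0 10:134/0 12:136/0 14:138/-1 16:139/-2 18:140/-2 20:141/-3 22:141/-3 24:141/-2 26:141/-2 28:140/-2
side -8:231/5 -6:208/3 -4:163/2 -2:119/2 0:90/1 2:79/0 4:94/0 6:116/4 8:121/2 10:121/3 12:123/1 14:124/0 16:122/0 18:130/-2 20:135/-5 22:133/-4 24:131/0 26:131/0 28:131/-1
-60
scene -8:232/0 -6:233/0 -4:229/0 -2:211/0 0:176/0 2:190/0 4:218/0 6:229/0 8:218/0 10:189/0 12:151/-2 14:138/-2 16:139/-1 18:140/-2 20:140/-3 22:141/-3 24:142/-3 26:142/-2 28:141/-2
side -8:228/3 -6:228/3 -4:231/3 -2:221/6 0:179/3 2:158/1 4:193/2 6:223/4 8:225/2 10:193/1 12:144/0 14:129/1 16:127/0 18:132/0 20:134/-4 22:134/-2 24:132/0 26:128/0 28:131/-1
```

Offsets are within a few mm. I'll release the shaker and retreat.

```bash
python3 -m jog '0 0 0 0 0 0 0.45;0 0 0 0 0 0 0.5;0 0 0 0 0 0 0.65;0 0 0 0 0 0 0.7;0 0 0 0 0 0 0.7'
python3 -m jog '0 0 -2 0 0 0 0.7;0 0 -5 0 0 0 0.7;0 0 -9 0 0 0 0.7;0 0 -13 0 0 0 0.7;0 0 -16 0 0 0 0.7;0 0 -16 0 0 0 0.7;0 0 -16 0 0 0 0.7;0 0 -16 0 0 0 0.7'
python3 - <<'E'
from h import *
a=cv2.imread('pics/a.png').astype(int)
s=bot.read_camera('scene')[:,:,::-1].astype(int); cv2.imwrite('pics/z1.png',s)
d=np.abs(s-a).sum(2)
print('jar region diff',d[104:140,272:288].mean())
# shaker: grey cap/glass blob rows along its axis, vs predicted upright silhouette
C=[.4825,-.411]
print(proj('scene',[[*C,.009],[*C,.054],[*C,.099]]))
w=cv2.imread('pics/z1.png'); b=cv2.imread('pics/a.png')
m=(d>40).astype(np.uint8)
for z in(.03,.045,.06,.075,.09):
    u,v=proj('scene',[[*C,z]])[0]; r=w[int(round(v)),int(u)-22:int(u)+23]; print(z,u.round(1),' '.join(str(int(x)) for x in r.mean(1)[::2]))
E
```

```text
time: 20.6
ee_pos: [0.4867, -0.4062, 0.0447]
tcp_rot: [179.9, 35.0, -115.1]
ft_force: [0.0, -0.4, 0.7]
finger_gap: 0.7
finger_force: 0.0
time: 21.4
ee_pos: [0.448, -0.4885, 0.1748]
tcp_rot: [179.8, 35.0, -115.2]
ft_force: [0.0, -0.3, -0.4]
finger_gap: 0.7
finger_force: 0.0
jar region diff 77.68923611111111
[[382.40782265 305.27724206]
 [384.32582682 291.21310303]
 [386.37045831 276.21803487]]
0.03 383.3 235 234 234 235 216 177 228 198 138 141 145 148 151 152 150 150 175 230 235 234 236 236 237
0.045 383.9 235 235 235 235 235 235 237 210 137 138 142 144 145 146 145 145 189 233 236 236 235 236 237
0.06 384.6 235 236 236 236 236 237 236 228 169 133 124 114 113 111 111 143 226 237 236 235 236 237 239
0.075 385.3 236 236 236 236 217 120 70 112 85 52 47 37 40 63 47 33 46 48 56 83 105 78 32
0.09 386.0 233 234 236 238 199 58 42 48 49 61 54 39 38 38 37 37 36 40 44 35 35 34 35[ WARN:0@0.626] global loadsave.cpp:1063 imwrite_ Unsupported depth image for selected encoder is fallbacked to CV_8U.
```

```bash
python3 -m jog '-5 0 -7 0 0 0 0.7;-5 0 -7 0 0 0 0.7;-5 0 -7 0 0 0 0.7;-5 0 -7 0 0 0 0.7'
python3 - <<'E'
from h import *
for n,ref,(u,v) in(('scene','a.png',(272,103)),('side','b.png',(286,96))):
    t=cv2.imread('pics/'+ref)[v:v+36,u:u+17]; w=bot.read_camera(n)[:,:,::-1].copy()
    r=cv2.matchTemplate(w,t,cv2.TM_CCOEFF_NORMED); print(n,cv2.minMaxLoc(r)[1::2],'was',(u,v))
print(bot.observe()['ee_pos'])
E
```

```text
time: 21.85
ee_pos: [0.4474, -0.4824, 0.2551]
tcp_rot: [-179.6, 34.6, -115.1]
ft_force: [-1.0, -0.4, -1.5]
finger_gap: 0.701
finger_force: 0.0
scene (0.8613170981407166, (272, 103)) was (272, 103)
side (0.7224621176719666, (179, 336)) was (286, 96)
[ 0.44710045 -0.48239444  0.25378599]
```

The jar has not moved in the scene camera, where the match is at the same pixel. In the side camera the arm hides it. Handing in.

```bash
python3 -m jog '0 0 0 0 0 0 0.7;0 0 0 0 0 0 0.7;0 0 0 0 0 0 0.7'; python3 -c "
from bench import bot
print(bot.hand_in())"
```

```text
time: 22.25
ee_pos: [0.4471, -0.4831, 0.2545]
tcp_rot: [-179.6, 34.6, -115.2]
ft_force: [-0.6, -0.7, 0.4]
finger_gap: 0.699
finger_force: 0.0
the job is handed in; nothing more can be done
None
```

I set the mug, packet and shaker down upright in their outlines, each about 5 mm or less off by my measurements, left the spice jar where it was, and handed the job in at 22 s; the hand-in gave no verdict.

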